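# Release a glued picture frame from a sprung hold-down arm

## Task

Press the paddle end of the hold-down arm down with the closed fingers, feeling for where it bottoms, so that the rubber foot at its other end tips up off the little wooden frame; still pressing, slide the paddle end sideways under the hook of the catch and let go, so that the arm stays up by itself. Never push on the arm with more than about 20 N, do not grip it, and do not pull the frame out while the foot is down on it. Then draw the frame out from under the foot and lay it flat on the cork board, centred and square to it, without dropping it; leave the arm latched and the mug, the glue bottle and the tape roll alone.

Things in the scene. Friction and masses are not known exactly. Their poses are not given: they have to be found in the camera images.
- jig: Hold-down jig fixed to the table: plywood board 340 x 150 x 12 mm with a steel pivot block carrying the sprung arm. Origin on the table below the pivot; x along the board from the pivot to the frame's side (board x -120 to 220 mm), y across (-75 to 75), z up. The frame lies on the board under the arm's foot; the steel catch stands on the +y side of the arm, at x = -90.
- catch_foot (a point): Point on the board's top straight below the hook of the catch; axes as the jig. Catch: C bracket 8 mm wide (x), open to jig -y; long lower lip (jig y -22 to 42) under the arm, hook (y 15 to 42) 12.8 mm clear above it, 6 mm thick, back at y 36. Clamped by hand on a 12 mm post (y 46, top 74 mm high) at an unmeasured height: lip's top 26 to 39 mm above the table; feel for it.
- hold_arm: Aluminium seesaw arm, bar 20 mm wide, 10 thick; origin at its pivot, x towards the foot. Flat paddle (x -165 to -115 mm, 40 wide) at one end, rubber foot at the other. Also swivels sideways, lightly stiff, to 0.28 rad towards the catch; starts within 0.03 rad of jig x. A spring holds the foot on the frame and lifts an unlatched paddle back.
- pivot (a point): The arm's pivot, 60 mm above the table, axes as the jig. Bottomed on the catch's lip, the bar clears the hook by under 2 mm: keep pressing. It must go 8 mm or more under the hook: at the catch the bar's middle at jig y 13 to 26, best 20, so the paddle point near jig y 31. Let go there, it rises a little to the hook and stays.
- paddle (a point): Point to press: middle of the paddle's upper face, 142 mm from the pivot, 5 mm above the bar's axis; 65 mm above the table at the start. Pressing here takes about 4 N to start, rising evenly (about 0.14 N per mm) to 7 to 11 N where the bar bottoms on the catch's lip, 24 to 47 mm lower; there it turns hard at once.
- foot (a point): Centre of the lower face of the rubber foot (16 mm diameter), 104 mm from the pivot on the +x side and 32 mm below the bar's axis; 28 mm above the table at the start, on the frame's near bar. With the arm latched, 40 mm or more.
- frame: Small wooden picture frame lying flat, loose, about 140 g: 110 mm along its x, 120 along y, 16 thick, bars 18 wide, open window 74 x 84. Origin at the middle of its underside. Its x starts along jig x within 0.05 rad; the foot stands on the bar at its x = -46. The bar at x = +46 is free to be pinched from above. Drawn 40 mm along its +x it is clear of the foot and can be lifted.
- cork: Cork board fixed flat on the table: 150 mm along its x, 160 mm along its y, 6 mm thick; origin at the middle of its underside. The frame's x lies along the cork's x when square (either way round).
- mug: Bystander: orange mug, 82 mm across, 95 mm high, origin at the middle of its underside.
- glue: Bystander: white glue bottle, 56 mm across, 170 mm high, origin at the middle of its underside.
- tape: Bystander: roll of tape lying flat, 100 mm across, 24 mm high, origin at the middle of its underside.
Mind the look-alikes: they are no part of the job. There is more than one size of the frame; the job needs the smaller.

How it is judged:
By the outcome, as a careful person would: the job done as asked, in the order asked, and still so for the second after the job is handed in, with the robot touching nothing.
It also fails if it takes over 72 s, if anything falls off the work surface, if the arm or the gripper's body presses on something with over 40 N, if the wrist force passes 120 N, or if a joint passes its speed limit or range.

## Robot

A 6-joint arm with a two-finger parallel gripper is mounted at the origin on the work surface. World frame = base frame: x ahead of the robot, y to its left, z up, the work surface at z = 0. Lengths are in m, angles in degrees, forces in N, time in s.
With the tool pointing down it reaches from about 0.25 to 0.775 m from the base axis. Payload 4 kg.
Tool frame: the origin (TCP) lies midway between the tips of the shut fingers; the grasp point (between the pads) lies 19 mm behind it; z points along the fingers, y is the line along which they close (so a half turn about z gives the same grasp; the last joint's range is limited). The gripper opens to 94 mm and grips with 3 to 60 N. Pads are 16 mm wide; open, the fingers measure 119 mm over their backs; the gripper's body (75 mm by 177 mm) begins 78 mm behind the grasp point.
Start: joints at [-79.704, 4.996, 78.535, -0, 96.463, -5.907], TCP at [0.153, -0.528, 0.206] pointing down, gripper open.
Joint ranges: [-177.83, 177.83], [-43.37, 116.18], [15.69, 146.23], [-61.86, 241.86], [9.47, 152.12], [-147.06, 147.06]. Speed limits (degrees/s): [159.86, 159.86, 180, 180, 180, 180].

## Interface

Orientations are given as [roll, pitch, yaw] about the fixed x, y, z axes, in that order (R = Rz(yaw) Ry(pitch) Rx(roll)).
In Python, from station import get_state, snapshot, hand_in, recognise, silhouettes gives the robot as it stands. The module is installed in compiled form; this text tells all that it offers.
- The arm moves only by the tool drive_tool, never from a script. Its argument "motion" is a list of rows, each a list of 7 numbers: the shift along the world's x, y, z in mm, then the turn, a rotation vector about the world's x, y, z in rad, then the opening, from 0 (shut) to 1 (fully open). A call has 1 to 5 rows; each row shifts and turns the commanded pose from where the row before left it; what a row does not reach is not made up. A row lasts 1/12 s, in which the tool goes at most 41.7 mm and 7.16 degrees, less where a joint would pass 70% of its speed; a pose out of reach is approached as far as the arm can. A call is refused whole if a number of a shift passes 41.7 or a number of a turn 0.125, either way. A call with a gripper value outside its range is refused whole. The fingers move at their own pace and stop on an object; "force" is the grip in N (left out, the last holds). Time passes only in rows, so rows that do not move let the fingers close. It gives the time, the measured TCP pose, the force, the opening and the grip force at its end, in the units of the state.
- get_state(): the state, without advancing time (a new reading comes with each control period).
- snapshot(name): name is "scene" or "top"; returns a dict with "pixels" (400x640x3 uint8, red, green, blue), "vertical_fov" (degrees; the focal length in pixels is half the picture's height over the tangent of half this angle, whatever the lens; pixels are square), "cx", "cy" (the principal point, pixels), "R" (3x3) and "t" (3): a world point X has camera coordinates R X + t. Camera axes: x right, y down, z forward; pixel columns grow to the right and rows downward; lengths in m; the calibration is good to about 2 mm. A picture is of the moment at which its call begins. There is no depth.
- hand_in(): hands the job in; it is judged then, once.
Trained networks look in a picture, given as the dict that the camera call returned (one of the last four; its "shot" number tells which), for a name from the list of things; names that differ only in an ending like _2 or _b are one class to them, and where a whole thing is asked for, a point or a joint stands for the part that bears it (a point fixed in the world has none). Each returns a list of dicts, best first, with "p" (0 to 1); they miss things now and then, are a little off and sometimes report something else, mostly with a low value. They report only what shows in the picture. A call takes as long as a camera call. They do not tell look-alikes from the thing itself.
- recognise(picture, name): "at" ([x, y, z] in m, in the coordinates of the camera as it stood for that picture, good to about 4 mm: the middle of the surface that is visible of it).
- silhouettes(picture, name): "region" (400x640 bool, what is visible of it).
The state is a dict: "time_s": time; "qpos": joint angles; "dq": joint speeds; "joint_torque": joint torques, N m; "position": TCP position; "tcp_rot": TCP orientation; "contact_force": force on the tool from outside, world axes, zero at the start; "wrist_torque": the same for the moment, N m; "grip_width": finger opening in m; "gripper_force": force on a finger pad.
Only numpy, scipy, OpenCV 4.12 (cv2) and the standard library are available. Lean on these libraries where they do the work, as an engineer would, in place of code of your own. Each camera call takes 0.05 s, during which the arm holds its last target. There are 200 camera calls.

## Working session

There is one attempt and no reset: what is moved stays moved. The work goes in short steps, Python scripts to look and compute and a tool call to move; the robot and the scene stay as the last step left them, time stands still between calls to the robot, and variables do not carry over. Pictures are saved under pics/ and viewed, at most 10 in all, crops included, and the job is handed in when it is done.

Besides the shell and the picture viewer there is one more tool, called after "Request:" by a JSON object that holds its "op" and its "data", one argument or row to a line. drive_tool: Moves the arm, as the interface text tells. Its arguments: {"type":"object","properties":{"motion":{"type":"array","items":{"type":"array","items":{"type":"number"}}},"force":{"type":"number"}},"required":["motion"]}

```bash
mkdir -p pics
cat > h.py <<'E'
import numpy as np, cv2
from station import *
def f(p): return 200/np.tan(np.radians(p["vertical_fov"]/2))
def proj(p,X):
    c=np.asarray(X,float)@np.array(p["R"]).T+np.array(p["t"]); return c[...,:2]/c[...,2:]*f(p)+[p["cx"],p["cy"]]
def ray(p,uv,z):
    R=np.array(p["R"]);t=np.array(p["t"]);o=-R.T@t
    d=np.c_[(np.atleast_2d(uv)-[p["cx"],p["cy"]])/f(p),np.ones(len(np.atleast_2d(uv)))]@R
    return o+d*((z-o[2])/d[:,2])[:,None]
def world(p,c): return np.array(p["R"]).T@(np.array(c)-np.array(p["t"]))
def save(p,n): cv2.imwrite("pics/"+n,p["pixels"][:,:,::-1])
E
python3 - <<'E'
from h import *
np.set_printoptions(precision=4,suppress=True)
for n in("scene","top"):
    p=snapshot(n);save(p,n+"1.png");print(n,-np.array(p["R"]).T@p["t"])
    for k in "jig catch_foot hold_arm pivot paddle foot frame cork mug glue tape".split():
        try:
            for r in recognise(p,k)[:4]: print(k,round(r["p"],2),world(p,r["at"]))
        except Exception as e: print(k,e)
print(get_state())
E
```

```text
scene [ 1.1882 -0.4235  0.6036]
jig 0.62 [ 0.528  -0.0887  0.0051]
catch_foot 0.96 [ 0.5287 -0.0885  0.0113]
hold_arm 0.66 [ 0.5119 -0.1209  0.0677]
hold_arm 0.47 [ 0.5202 -0.0889  0.0127]
pivot 0.84 [ 0.5193 -0.0891  0.0113]
pivot 0.65 [ 0.5157 -0.1167  0.067 ]
paddle 0.88 [ 0.5122 -0.1218  0.0642]
foot 0.9 [ 0.5173 -0.1167  0.0665]
foot 0.64 [ 0.5234 -0.0894  0.0108]
foot 0.57 [ 0.7643 -0.1467  0.0613]
frame 0.87 [0.5218 0.0874 0.0206]
frame 0.82 [0.3071 0.2571 0.0181]
cork 0.7 [0.5525 0.2836 0.0072]
cork 0.36 [ 0.5234 -0.0915  0.0085]
mug 0.92 [ 0.7647 -0.1453  0.0599]
glue 0.97 [0.7542 0.2603 0.0863]
tape 0.91 [0.777  0.0457 0.0221]
top [0.3011 0.0379 1.3204]
jig 0.86 [ 0.4963 -0.0497  0.0122]
catch_foot 0.87 [ 0.4923 -0.0466  0.0135]
catch_foot 0.43 [0.4829 0.0786 0.0267]
catch_foot 0.3 [0.72   0.2695 0.1118]
hold_arm 0.68 [ 0.5034 -0.1058  0.0647]
hold_arm 0.32 [0.7617 0.0578 0.0221]
pivot 0.58 [ 0.4916 -0.0498  0.012 ]
paddle 0.58 [ 0.4981 -0.1033  0.0692]
foot 0.76 [ 0.5037 -0.1033  0.065 ]
frame 0.82 [0.2883 0.2705 0.0236]
frame 0.71 [0.4805 0.0797 0.0291]
cork 0.71 [0.539  0.2979 0.0099]
cork 0.54 [0.4811 0.0802 0.0301]
mug 0.84 [ 0.7533 -0.1426  0.0447]
mug 0.6 [0.4825 0.0825 0.0293]
glue 0.69 [0.7187 0.2694 0.1129]
tape 0.63 [0.7627 0.0516 0.0229]
{'time_s': 1.2, 'qpos': array([-79.7033,   4.9942,  78.5343,  -0.0008,  96.4637,  -5.9064]), 'dq': array([-0.115 ,  0.1223,  0.0589, -0.0664,  0.0044,  0.0349]), 'joint_torque': array([  0.0009, -34.0053, -30.2593,   0.072 ,   0.0237,   0.    ]), 'position': array([ 0.1535, -0.5282,  0.2055]), 'tcp_rot': array([179.9922,   0.0016,  16.203 ]), 'contact_force': array([ 0.2678, -0.2003,  0.3967]), 'wrist_torque': array([0.0088, 0.0033, 0.0327]), 'gripper_force': 0.0, 'grip_width': 0.09387412221482022}
```

View pics/scene1.png

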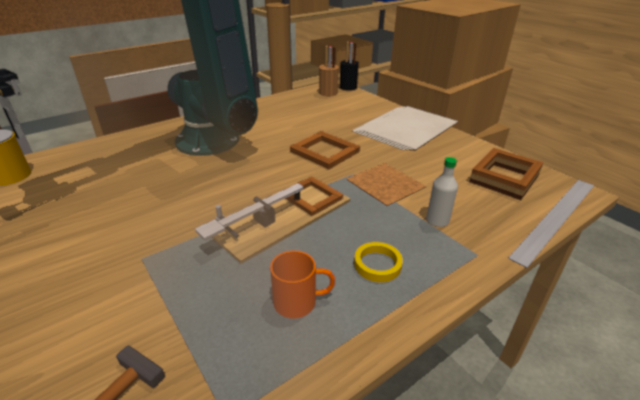

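View pics/top1.png

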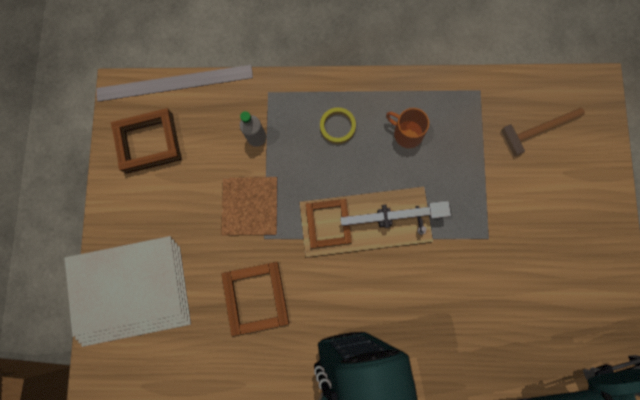

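The scene camera shows the jig at about (275,215) with the frame at its right end (317,195), the cork at (387,183) and the larger frame at (325,150). The top view shows the jig (302–432, 188–255), paddle (440,210), catch (420,222), small frame (328,223) and cork (249,206). The two cameras disagree, so I'll check the calibration and lens against known sizes.

Run:
```python
from h import *
np.set_printoptions(precision=4,suppress=True)
for n,c,box in(("scene",4,(180,160,380,270)),("top",4,(290,170,470,270))):
    p=snapshot(n);print(n,f(p),p["cx"],p["cy"],p["vertical_fov"],[k for k in p if k!="pixels"]);print(np.array(p["R"]),p["t"])
    x0,y0,x1,y1=box
    cv2.imwrite(f"pics/{n}c.png",cv2.resize(p["pixels"][y0:y1,x0:x1,::-1],None,fx=4,fy=4,interpolation=cv2.INTER_CUBIC))
    for k,z in(("jig",.012),("cork",.006),("frame",.02),("hold_arm",.065)):
        for s in silhouettes(p,k)[:2]:
            m=s["region"].astype(np.uint8); cs=max(cv2.findContours(m,0,2)[0],key=cv2.contourArea)
            r=cv2.minAreaRect(cs); q=cv2.boxPoints(r); h=cv2.convexHull(cs)
            a=cv2.approxPolyN(h,4)[0] if hasattr(cv2,"approxPolyN") else q
            w=ray(p,a,z)[:,:2]; print(k,round(s["p"],2),m.sum(),a.tolist(),w.mean(0),np.linalg.norm(w-np.roll(w,-1,0),axis=1))
```

```text
scene 401.69535723506374 312.0996721773424 196.22122575870804 52.936485410130786 ['vertical_fov', 'cx', 'cy', 'R', 't', 'shot']
[[ 0.5843  0.8115 -0.0026]
 [ 0.4579 -0.3323 -0.8246]
 [-0.6701  0.4806 -0.5657]] [-0.349  -0.187   1.3412]
jig 0.85 4642 [[355, 199], [242, 263], [193, 231], [287, 181]] [ 0.4981 -0.046 ] [0.3479 0.1665 0.2986 0.1999]
cork 0.85 1719 [[425, 187], [386, 206], [344, 178], [387, 162]] [0.5439 0.2877] [0.148  0.1666 0.1623 0.1601]
frame 0.75 888 [[347, 196], [312, 216], [286, 199], [307, 173]] [0.4942 0.077 ] [0.1233 0.0974 0.1376 0.1547]
frame 0.62 1193 [[363, 148], [333, 171], [283, 149], [323, 131]] [0.3105 0.2571] [0.1706 0.2002 0.1806 0.1731]
hold_arm 0.94 1300 [[299, 200], [206, 241], [194, 229], [306, 170]] [ 0.5111 -0.0959] [0.2359 0.0515 0.338  0.1378]
hold_arm 0.63 850 [[345, 195], [314, 217], [286, 200], [308, 174]] [0.5499 0.0377] [0.1134 0.0925 0.1271 0.1312]
top 493.53094295992065 329.33182948739113 204.08034421119777 44.11982284905822 ['vertical_fov', 'cx', 'cy', 'R', 't', 'shot']
[[ 0.0014 -0.9996 -0.0286]
 [-0.9837  0.0038 -0.18  ]
 [ 0.1801  0.0284 -0.9832]] [0.0753 0.5338 1.243 ]
jig 0.89 6058 [[429, 242], [305, 257], [300, 202], [475, 180]] [ 0.4971 -0.0525] [0.3303 0.149  0.4759 0.2115]
cork 0.86 3105 [[276, 235], [221, 235], [223, 178], [276, 177]] [0.5375 0.2946] [0.1488 0.1577 0.1464 0.1601]
frame 0.68 991 [[352, 243], [311, 250], [303, 203], [346, 198]] [0.4873 0.0791] [0.1097 0.1282 0.1162 0.122 ]
frame 0.68 2049 [[289, 324], [231, 337], [221, 273], [278, 261]] [0.2907 0.2693] [0.1524 0.1661 0.153  0.1644]
hold_arm 0.58 1087 [[449, 216], [387, 227], [321, 224], [446, 188]] [ 0.5052 -0.1093] [0.1611 0.1691 0.3361 0.0734]
```

View pics/scenec.png

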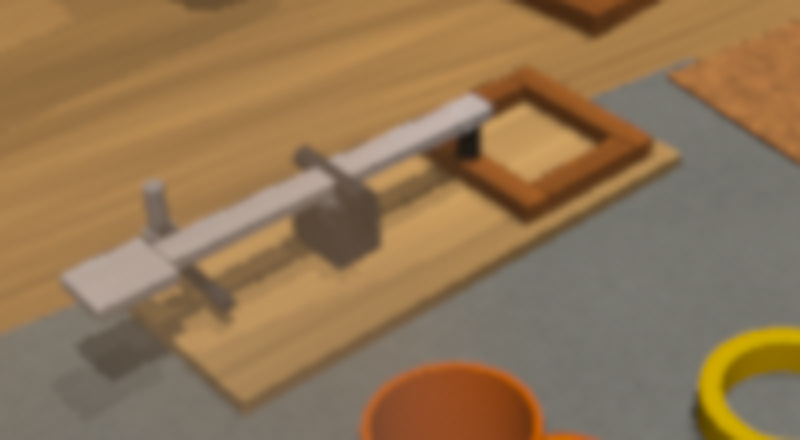

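View pics/topc.png

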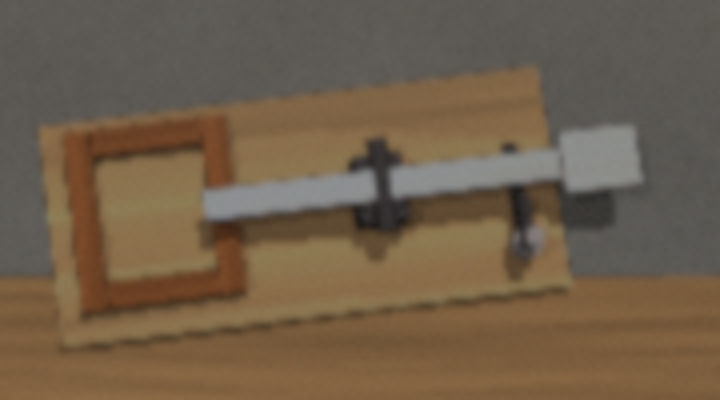

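The crops show the board's corners, the paddle (crop px 558–642,124–192 in the top view) and the frame under the arm; the rubber foot sits on the near bar. I'll fit poses from these corners in both views.

Run:
```python
from h import *
np.set_printoptions(precision=4,suppress=True)
s=snapshot("scene");t=snapshot("top")
def T(a): return np.array(a)/4+[290,170]-.375
def S(a): return np.array(a)/4+[180,160]-.375
def fit(name,w,m):
    m=np.array(m,float);c=w.mean(0);M=m.mean(0);A=(m-M).T@(w-c);a=np.arctan2(A[0,1]-A[1,0],A[0,0]+A[1,1])
    R=np.array([[np.cos(a),-np.sin(a)],[np.sin(a),np.cos(a)]]);o=c-R@M
    sc=((m-M)@R.T*(w-c)).sum()/((m-M)**2).sum()
    print(name,"org",o,"yaw",np.degrees(a),"scale",sc,"res mm",np.linalg.norm(w-o-m@R.T,axis=1)*1e3);return o,a
J=[[.22,-.075],[-.12,-.075],[-.12,.075],[.22,.075]]
fit("jig top",ray(t,T([[40,127],[538,68],[570,288],[65,345]]),.012)[:,:2],J)
fit("jig scene",ray(s,S([[680,155],[245,402]]),.012)[:,:2],J[:2])
F=[[.055,-.06],[-.055,-.06],[-.055,.06],[.055,.06]]
fit("frame top",ray(t,T([[65,135],[225,115],[243,290],[85,312]]),.028)[:,:2],F)
fit("frame scene",ray(s,S([[652,140],[530,208],[525,68]]),.028)[:,:2],[F[0],F[1],F[3]])
P=[[-.025,-.02],[-.025,.02],[.025,.02],[.025,-.02]]
fit("pad top",ray(t,T([[635,124],[642,185],[566,192],[558,130]]),.065)[:,:2],P)
fit("pad scene",ray(s,S([[100,310],[62,278],[142,240],[180,268]]),.065)[:,:2],P)
C=np.array([[276,235],[221,235],[223,178],[276,177]])
for p,c in((t,C),(s,[[344,178],[387,162],[425,187],[386,206]])):
    w=ray(p,np.array(c),.006)[:,:2]
    fit("cork",w,[[-.075,-.08],[-.075,.08],[.075,.08],[.075,-.08]])
# clamp checks: triangulation of recognized pixel centres
for k in("cork","mug","tape","glue"):
  for p in(s,t):
    r=recognise(p,k)
    if r: print(k,world(p,r[0]["at"]))
```

```text
jig top org [ 0.4998 -0.0703] yaw 96.53147290810327 scale 0.9921050309948944 res mm [1.0455 0.9339 1.825  2.3648]
jig scene org [ 0.5042 -0.0739] yaw 96.91009663632589 scale 0.989995535281836 res mm [1.7008 1.7008]
frame top org [0.4877 0.0781] yaw 96.75959710905283 scale 0.9756530170815526 res mm [2.1332 0.928  3.7688 2.1273]
frame scene org [0.4938 0.0719] yaw 97.53512824094236 scale 0.9812223073188032 res mm [1.6571 2.3866 0.9183]
pad top org [ 0.517  -0.2091] yaw 94.68958861665463 scale 0.9907497908558566 res mm [0.2262 0.6917 0.6947 0.3598]
pad scene org [ 0.5197 -0.2115] yaw 98.3156652690573 scale 0.9467867749842971 res mm [2.0308 1.3267 2.974  2.1609]
cork org [0.5375 0.2946] yaw 0.5547508865241965 scale 0.9862823247460869 res mm [7.5197 6.9226 7.7137 8.5525]
cork org [0.5439 0.2877] yaw -1.5276576313473103 scale 1.0248238396116187 res mm [ 7.1986  6.3966  8.1431 10.5278]
cork [0.5514 0.2855 0.0055]
cork [0.539  0.295  0.0083]
mug [ 0.756  -0.143   0.0455]
tape [0.7755 0.0446 0.0261]
tape [0.7632 0.0566 0.0234]
glue [0.7502 0.2627 0.0866]
glue [0.7171 0.2694 0.1144]
```

Both views agree to about 5 mm: jig origin ≈ (0.502,-0.072), yaw ≈ 96.7°, and paddle ≈ (0.5185,-0.211). Moving above the paddle with the fingers shut.

Request:
{"op": "drive_tool", "data": {
  "motion": [
    [26,22.6,-6,0,0,-0.012,0],
    [26,22.6,-6,0,0,-0.012,0],
    [26,22.6,-6,0,0,-0.012,0],
    [26,22.6,-6,0,0,-0.012,0],
    [26,22.6,-6,0,0,-0.012,0]
  ]
}}

```text
time_s: 2.62
position: [0.2844, -0.4141, 0.1754]
tcp_rot: [180.0, -0.0, 12.7]
contact_force: [0.7, -0.9, 0.9]
grip_width: 0.0643
gripper_force: 0.0
```

Request:
{"op": "drive_tool", "data": {
  "motion": [
    [26,22.6,-6,0,0,-0.012,0],
    [26,22.6,-6,0,0,-0.012,0],
    [26,22.6,-6,0,0,-0.012,0],
    [26,22.6,-6,0,0,-0.012,0],
    [26,22.6,-6,0,0,-0.012,0]
  ]
}}

```text
time_s: 3.03
position: [0.4146, -0.3009, 0.1455]
tcp_rot: [180.0, -0.0, 9.3]
contact_force: [0.8, -0.4, 0.4]
grip_width: 0.0311
gripper_force: 0.0
```

Request:
{"op": "drive_tool", "data": {
  "motion": [
    [26,22.6,-6,0,0,-0.012,0],
    [26,22.6,-6,0,0,-0.012,0],
    [26,22.6,-6,0,0,-0.012,0],
    [26,22.6,-6,0,0,-0.012,0],
    [0,0,0,0,0,0,0]
  ]
}}

```text
time_s: 3.45
position: [0.5204, -0.2071, 0.1198]
tcp_rot: [-179.8, -0.0, 6.9]
contact_force: [-0.7, -0.5, -0.1]
grip_width: 0.0009
gripper_force: 0.0
```

Run:
```python
from h import *
np.set_printoptions(precision=4,suppress=True)
g=get_state();print(g["position"],g["contact_force"])
s=snapshot("scene");save(s,"s2.png")
print(proj(s,g["position"]),proj(s,[.5185,-.211,.065]))
im=cv2.resize(s["pixels"][140:290,160:360,::-1],None,fx=4,fy=4,interpolation=cv2.INTER_CUBIC)
u=(proj(s,g["position"])-[160,140])*4;cv2.drawMarker(im,tuple(int(v) for v in u),(0,255,0),0,12)
cv2.imwrite("pics/s2c.png",im)
```

```text
[ 0.5204 -0.2071  0.1198] [-0.7453 -0.4576 -0.1204]
[208.2146 206.5673] [209.9885 227.6278]
```

View pics/s2c.png

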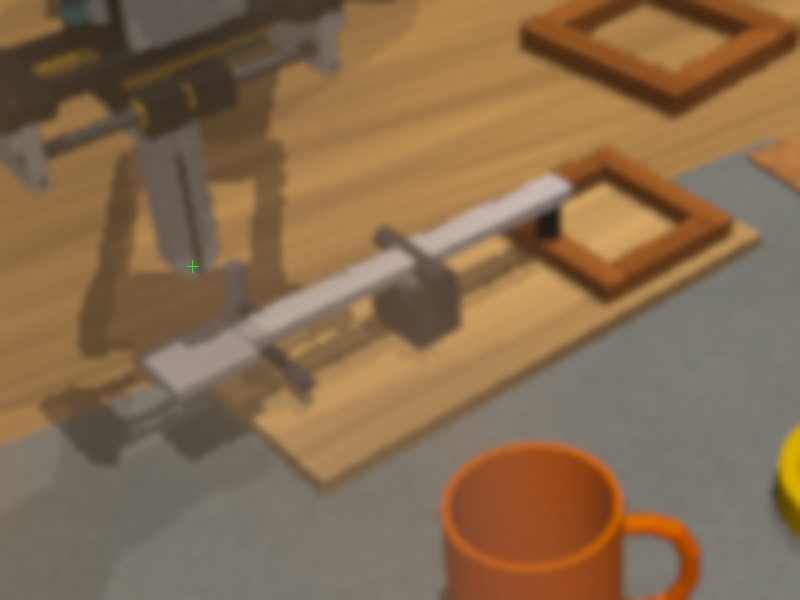

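The picture shows the shut fingertips at crop (190,268), matching the projected TCP to about 1 px. The paddle is centred at crop (200,365). Descending.

Request:
{"op": "drive_tool", "data": {
  "motion": [
    [-1,-2,-20,0,0,0,0],
    [-1,-2,-20,0,0,0,0],
    [0,0,-6,0,0,0,0],
    [0,0,-4,0,0,0,0],
    [0,0,0,0,0,0,0]
  ]
}}

```text
time_s: 3.92
position: [0.5146, -0.2162, 0.071]
tcp_rot: [-180.0, 0.1, 6.5]
contact_force: [-1.0, -0.2, -0.8]
grip_width: 0.0002
gripper_force: 0.0
```

Request:
{"op": "drive_tool", "data": {
  "motion": [
    [0,0,-2,0,0,0,0],
    [0,0,-2,0,0,0,0],
    [0,0,-2,0,0,0,0],
    [0,0,-2,0,0,0,0],
    [0,0,0,0,0,0,0]
  ]
}}

```text
time_s: 4.33
position: [0.516, -0.2162, 0.0643]
tcp_rot: [179.9, -0.1, 6.6]
contact_force: [-0.3, 0.4, 2.8]
grip_width: 0.0008
gripper_force: 1.7
```

Request:
{"op": "drive_tool", "data": {
  "motion": [
    [0,0,-3,0,0,0,0],
    [0,0,-3,0,0,0,0],
    [0,0,-3,0,0,0,0],
    [0,0,-3,0,0,0,0],
    [0,0,-2,0,0,0,0]
  ]
}}

```text
time_s: 4.75
position: [0.5158, -0.2159, 0.0496]
tcp_rot: [180.0, -0.0, 6.6]
contact_force: [0.2, 0.9, 5.4]
grip_width: 0.0004
gripper_force: 2.7
```

Request:
{"op": "drive_tool", "data": {
  "motion": [
    [0,0,-2,0,0,0,0],
    [0,0,-2,0,0,0,0],
    [0,0,-1,0,0,0,0],
    [0,0,0,0,0,0,0]
  ]
}}

```text
time_s: 5.08
position: [0.5157, -0.2155, 0.0445]
tcp_rot: [-180.0, -0.0, 6.6]
contact_force: [0.4, 1.0, 6.7]
grip_width: 0.0003
gripper_force: 3.0
```

Request:
{"op": "drive_tool", "data": {
  "motion": [
    [0,0,-1,0,0,0,0],
    [0,0,-1,0,0,0,0],
    [0,0,-1,0,0,0,0]
  ]
}}

```text
time_s: 5.33
position: [0.5159, -0.2152, 0.0419]
tcp_rot: [-180.0, -0.1, 6.6]
contact_force: [-0.5, 2.2, 6.7]
grip_width: 0.0007
gripper_force: 3.1
```

Request:
{"op": "drive_tool", "data": {
  "motion": [
    [0,0,-1,0,0,0,0],
    [0,0,-1,0,0,0,0],
    [0,0,0,0,0,0,0]
  ]
}}

```text
time_s: 5.58
position: [0.5157, -0.2149, 0.0397]
tcp_rot: [-179.9, -0.0, 6.6]
contact_force: [-0.3, 2.1, 7.6]
grip_width: 0.0005
gripper_force: 3.3
```

Request:
{"op": "drive_tool", "data": {
  "motion": [
    [0,0,-1,0,0,0,0],
    [0,0,-1,0,0,0,0],
    [0,0,0,0,0,0,0]
  ]
}}

```text
time_s: 5.83
position: [0.5157, -0.2147, 0.0378]
tcp_rot: [-179.9, -0.0, 6.6]
contact_force: [0.1, 2.6, 7.2]
grip_width: 0.0008
gripper_force: 3.4
```

Request:
{"op": "drive_tool", "data": {
  "motion": [
    [0,0,-1,0,0,0,0],
    [0,0,-1,0,0,0,0],
    [0,0,0,0,0,0,0]
  ]
}}

```text
time_s: 6.08
position: [0.5157, -0.2144, 0.0358]
tcp_rot: [-179.9, -0.0, 6.6]
contact_force: [-0.8, 2.2, 6.9]
grip_width: 0.0008
gripper_force: 3.5
```

Request:
{"op": "drive_tool", "data": {
  "motion": [
    [0,0,-1,0,0,0,0],
    [0,0,-1,0,0,0,0],
    [0,0,0,0,0,0,0]
  ]
}}

```text
time_s: 6.33
position: [0.5157, -0.2141, 0.0339]
tcp_rot: [-179.8, -0.0, 6.6]
contact_force: [-0.5, 2.8, 9.1]
grip_width: 0.0004
gripper_force: 3.6
```

Request:
{"op": "drive_tool", "data": {
  "motion": [
    [0,0,-1,0,0,0,0],
    [0,0,-1,0,0,0,0],
    [0,0,0,0,0,0,0]
  ]
}}

```text
time_s: 6.58
position: [0.5157, -0.214, 0.032]
tcp_rot: [-179.8, -0.0, 6.6]
contact_force: [-0.2, 4.8, 8.4]
grip_width: 0.0008
gripper_force: 3.7
```

Request:
{"op": "drive_tool", "data": {
  "motion": [
    [0,0,-1,0,0,0,0],
    [0,0,-1,0,0,0,0],
    [0,0,0,0,0,0,0]
  ]
}}

```text
time_s: 6.83
position: [0.5158, -0.2139, 0.03]
tcp_rot: [-179.8, -0.1, 6.6]
contact_force: [-0.1, 4.4, 8.7]
grip_width: 0.0008
gripper_force: 3.8
```

Request:
{"op": "drive_tool", "data": {
  "motion": [
    [0,1.5,-0.5,0,0,0,0],
    [0,0.5,-1,0,0,0,0],
    [0,0,0,0,0,0,0]
  ]
}}

```text
time_s: 7.08
position: [0.5162, -0.2136, 0.0291]
tcp_rot: [180.0, -0.1, 6.6]
contact_force: [0.8, 0.4, 9.0]
grip_width: -0.0
gripper_force: 4.0
```

Request:
{"op": "drive_tool", "data": {
  "motion": [
    [0,0.3,-1,0,0,0,0],
    [0,0,-1,0,0,0,0],
    [0,0,0,0,0,0,0]
  ]
}}

```text
time_s: 7.33
position: [0.5163, -0.2135, 0.0289]
tcp_rot: [179.9, -0.1, 6.6]
contact_force: [-2.7, 2.5, 15.6]
grip_width: 0.0005
gripper_force: 7.1
```

Bottomed at z ≈ 0.029 with about 15 N. Now sliding toward the catch (world −x).

Request:
{"op": "drive_tool", "data": {
  "motion": [
    [-1.5,0,0,0,0,0,0],
    [-2,0,0,0,0,0,0],
    [-2,0,0,0,0,0,0],
    [0,0,0,0,0,0,0]
  ]
}}

```text
time_s: 7.67
position: [0.5128, -0.2138, 0.029]
tcp_rot: [179.9, -0.4, 6.6]
contact_force: [1.5, 2.1, 11.5]
grip_width: 0.0002
gripper_force: 5.6
```

Request:
{"op": "drive_tool", "data": {
  "motion": [
    [-2,0,-0.7,0,0,0,0],
    [-2,0,0,0,0,0,0],
    [-2,0,0,0,0,0,0],
    [0,0,0,0,0,0,0]
  ]
}}

```text
time_s: 8.0
position: [0.5077, -0.2145, 0.0289]
tcp_rot: [179.8, -0.5, 6.6]
contact_force: [3.3, 1.4, 12.8]
grip_width: 0.0001
gripper_force: 6.1
```

Request:
{"op": "drive_tool", "data": {
  "motion": [
    [-2,0,0,0,0,0,0],
    [-2,0,0,0,0,0,0],
    [0,0,0,0,0,0,0]
  ]
}}

```text
time_s: 8.25
position: [0.5038, -0.215, 0.029]
tcp_rot: [179.7, -0.5, 6.6]
contact_force: [3.0, -0.9, 11.9]
grip_width: 0.0004
gripper_force: 6.1
```

Request:
{"op": "drive_tool", "data": {
  "motion": [
    [-2,0,-0.5,0,0,0,0],
    [-2,0,0,0,0,0,0],
    [-2,0,0,0,0,0,0],
    [0,0,0,0,0,0,0]
  ]
}}

```text
time_s: 8.58
position: [0.4984, -0.2154, 0.029]
tcp_rot: [179.6, -0.6, 6.6]
contact_force: [3.2, -0.7, 12.8]
grip_width: 0.0003
gripper_force: 6.5
```

Run:
```python
from h import *
s=snapshot("scene")
im=cv2.resize(s["pixels"][150:270,180:330,::-1],None,fx=5,fy=5,interpolation=cv2.INTER_CUBIC)
cv2.imwrite("pics/s3c.png",im)
```

```text
(no output)
```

View pics/s3c.png

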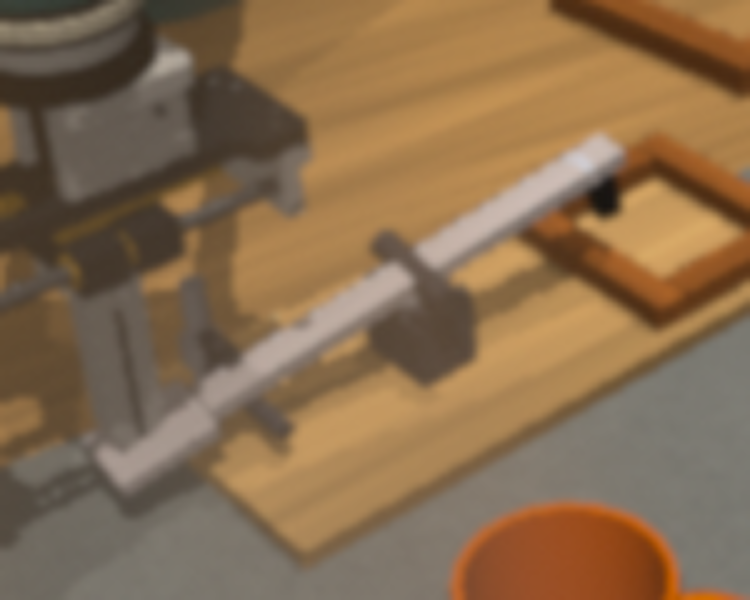

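The foot is up and the arm is swivelling toward the catch, but the fingers (crop ~125,440) look offset to the paddle's far side. Measuring the slip.

Run:
```python
from h import *
np.set_printoptions(precision=4,suppress=True)
s=snapshot("scene"); O=np.array([.502,-.072]);a=np.radians(96.7);R=np.array([[np.cos(a),-np.sin(a)],[np.sin(a),np.cos(a)]])
q=np.array([[120,478],[213,422],[268,372],[420,275]])/5+[180,150]-.4
for z in (.027,.033,.045): print(z,(ray(s,q,z)[:,:2]-O)@R*1e3)
g=get_state();print((g["position"][:2]-O)@R*1e3,g["contact_force"],g["time_s"])
```

```text
0.027 [[-161.0327    1.4316]
 [-111.2481    6.6406]
 [ -73.2281   20.3846]
 [  24.5712   34.6632]]
0.033 [[-163.8222   -5.2485]
 [-114.5557   -0.0937]
 [ -76.9313   13.5073]
 [  19.8504   27.6373]]
0.045 [[-169.4013  -18.6087]
 [-121.1708  -13.5622]
 [ -84.3377   -0.2473]
 [  10.4088   13.5856]]
[-142.0403   20.329 ] [ 3.1304 -1.3267 13.2867] 8.6833
```

Edge-derived paddle centre is at jig y ≈ 22 and the tool at 20, so there's no meaningful slip. Continuing about 11 mm.

Request:
{"op": "drive_tool", "data": {
  "motion": [
    [-2,0,0,0,0,0,0],
    [-2,0,0,0,0,0,0],
    [-2,0.3,0,0,0,0,0],
    [0,0,0,0,0,0,0]
  ]
}}

```text
time_s: 9.02
position: [0.4925, -0.2156, 0.0292]
tcp_rot: [179.6, -0.6, 6.6]
contact_force: [3.4, -1.1, 13.2]
grip_width: 0.0007
gripper_force: 6.7
```

Request:
{"op": "drive_tool", "data": {
  "motion": [
    [-2,0,-0.2,0,0,0,0],
    [-2,0.3,0,0,0,0,0],
    [-1,0,0,0,0,0,0],
    [0,0,0,0,0,0,0]
  ]
}}

```text
time_s: 9.35
position: [0.488, -0.2156, 0.0293]
tcp_rot: [179.5, -0.7, 6.6]
contact_force: [4.2, -2.4, 14.0]
grip_width: 0.0006
gripper_force: 6.9
```

Run:
```python
from h import *
np.set_printoptions(precision=4,suppress=True)
O=np.array([.502,-.072]);a=np.radians(96.7);R=np.array([[np.cos(a),-np.sin(a)],[np.sin(a),np.cos(a)]])
g=get_state();print((g["position"][:2]-O)@R*1e3,g["contact_force"])
t=snapshot("top")
im=cv2.resize(t["pixels"][180:260,310:460,::-1],None,fx=5,fy=5,interpolation=cv2.INTER_CUBIC)
for x in((-.09,.02,.045),(-.09,.046,.074),(.104,-.02,.08)):
    u=(proj(t,[*(O+R@np.array(x[:2])),x[2]])-[310,180]+.4)*5;cv2.drawMarker(im,tuple(int(v) for v in u),(0,255,0),0,12)
cv2.imwrite("pics/t3c.png",im)
```

```text
[-141.0012   30.6431] [ 4.1891 -2.3947 13.9542]
```

View pics/t3c.png

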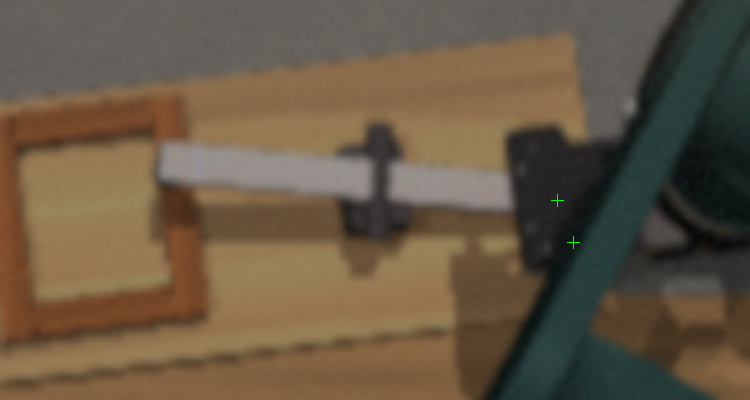

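The bar's angle in the top view (foot end at crop (180,162)) suggests about 0.17–0.19 rad, slightly short of the best 0.22. Sliding 4 mm further, then releasing upward.

Request:
{"op": "drive_tool", "data": {
  "motion": [
    [-2,0,0,0,0,0,0],
    [-2,0.6,0,0,0,0,0],
    [0,0.5,0,0,0,0,0]
  ]
}}

```text
time_s: 9.65
position: [0.4841, -0.2154, 0.0295]
tcp_rot: [179.4, -0.7, 6.6]
contact_force: [4.0, -4.9, 12.9]
grip_width: 0.0003
gripper_force: 7.0
```

Request:
{"op": "drive_tool", "data": {
  "motion": [
    [0,0,1,0,0,0,0],
    [0,0,1,0,0,0,0],
    [0,0,1,0,0,0,0],
    [0,0,1,0,0,0,0],
    [0,0,1,0,0,0,0]
  ]
}}

```text
time_s: 10.07
position: [0.4801, -0.215, 0.0313]
tcp_rot: [179.6, -0.1, 6.6]
contact_force: [-0.0, -6.2, 6.1]
grip_width: 0.0005
gripper_force: 3.9
```

Request:
{"op": "drive_tool", "data": {
  "motion": [
    [0,0,2,0,0,0,0],
    [0,0,3,0,0,0,0],
    [0,0,10,0,0,0,0],
    [0,0,35,0,0,0,0],
    [0,0,30,0,0,0,0]
  ]
}}

```text
time_s: 10.48
position: [0.4772, -0.2102, 0.1084]
tcp_rot: [-179.7, 0.3, 6.6]
contact_force: [0.7, -1.5, -0.1]
grip_width: 0.0004
gripper_force: 0.0
```

Request:
{"op": "drive_tool", "data": {
  "motion": [
    [-8,-8,30,0,0,0,0.5],
    [-8,-8,20,0,0,0,0.5],
    [-30,0,0,0,0,0,0.5],
    [-30,0,0,0,0,0,0.5],
    [-30,0,0,0,0,0,0.5]
  ]
}}

```text
time_s: 10.9
position: [0.3716, -0.2269, 0.1592]
tcp_rot: [-179.9, 0.1, 6.6]
contact_force: [0.4, -1.0, -1.1]
grip_width: 0.0303
gripper_force: 0.0
```

Run:
```python
from h import *
np.set_printoptions(precision=4,suppress=True)
def c(p,x,y,w,h,k): return cv2.resize(p["pixels"][y:y+h,x:x+w,::-1],None,fx=k,fy=k,interpolation=cv2.INTER_CUBIC)
s=snapshot("scene");t=snapshot("top")
A=c(s,190,160,160,100,5)[:500];B=c(t,210,170,240,100,800/240)
cv2.imwrite("pics/m4.png",np.vstack([cv2.resize(A,(560,350)),cv2.resize(B,(560,233))]) if 0 else np.vstack([c(s,190,165,160,70,5),cv2.resize(t["pixels"][172:247,220:460,::-1],(800,250),interpolation=cv2.INTER_CUBIC)]))
print(get_state()["position"])
```

```text
[ 0.3696 -0.2266  0.1588]
```

View pics/m4.png

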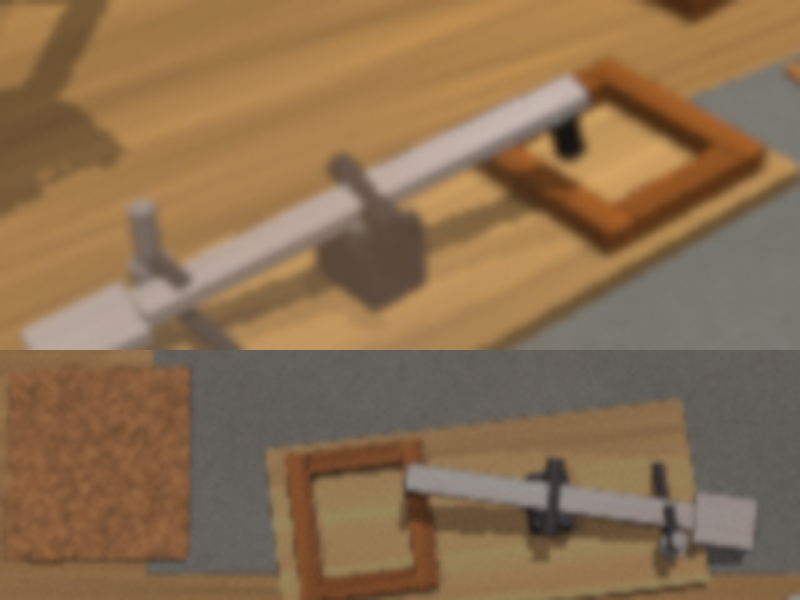

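The arm is latched: the bar sits under the hook (crop (170,280) in the scene strip, (663,515) in the top strip), and the foot is off the frame. Now for precise poses of frame and cork.

```bash
cat >> h.py <<'E'
def fit(w,m):
    m=np.array(m,float);c=w.mean(0);M=m.mean(0);A=(m-M).T@(w-c);a=np.arctan2(A[0,1]-A[1,0],A[0,0]+A[1,1])
    R=np.array([[np.cos(a),-np.sin(a)],[np.sin(a),np.cos(a)]]);o=c-R@M
    sc=((m-M)@R.T*(w-c)).sum()/((m-M)**2).sum()
    return np.round(o,4),round(np.degrees(a),2),round(sc,3),np.round(np.linalg.norm(w-o-m@R.T,axis=1)*1e3,1)
def rect(x,y): return np.array([[x,-y],[-x,-y],[-x,y],[x,y]])/2
def corners(m):
    cs=max(cv2.findContours(m.astype(np.uint8),0,cv2.CHAIN_APPROX_NONE)[0],key=cv2.contourArea)
    return cv2.approxPolyN(cv2.convexHull(cs),4)[0].astype(float)
E
python3 - <<'E'
from h import *
t=snapshot("top");s=snapshot("scene")
k=lambda a:np.array(a)*.3+[220,172]-.35
F=rect(.110,.120);C=rect(.150,.160)
print("frame top",fit(ray(t,k([[288,455],[420,440],[437,585],[303,600]]),.028)[:,:2],F))
print("cork top",fit(ray(t,k([[10,367],[190,367],[190,558],[5,560]]),.006)[:,:2],C))
b=lambda a:np.array(a)/5+[190,165]-.4
print("frame sc",fit(ray(s,b([[765,150],[610,236],[605,60]]),.028)[:,:2],F[[0,1,3]]))
for p in(t,s):
    for q in silhouettes(p,"cork"):
        if q["p"]<.5: continue
        m=q["region"].astype(np.uint8);w=ray(p,corners(m),.006)[:,:2]
        i=np.argmax(w@[1,1]);w=np.roll(w,-i,0)  # start at max x,y
        if (w[1]-w[0])[1]>-.05: w=np.r_[w[:1],w[:0:-1]]
        print("cork",round(q["p"],2),fit(w,C[[0,1,2,3]]),w.round(3).tolist())
E
```

```text
frame top (array([0.2183, 0.0777]), np.float64(96.51), np.float64(0.915), array([6.9, 7. , 6.9, 7.1]))
cork top (array([0.2601, 0.2853]), np.float64(90.73), np.float64(0.94), array([6.1, 8. , 6.8, 6.9]))
frame sc (array([0.4935, 0.0713]), np.float64(97.48), np.float64(0.988), array([1. , 1.7, 0.7]))
cork 0.62 (array([0.7551, 0.2907]), np.float64(55.61), np.float64(0.537), array([49.6, 45.2, 44.2, 75.6])) [[0.819, 0.329], [0.756, 0.223], [0.69, 0.285], [0.757, 0.327]]
cork 0.61 (array([0.5382, 0.2946]), np.float64(90.84), np.float64(1.002), array([1.9, 2.2, 2.5, 1.2])) [[0.619, 0.372], [0.618, 0.222], [0.458, 0.216], [0.458, 0.368]]
cork 0.6 (array([0.5444, 0.289 ]), np.float64(91.63), np.float64(1.064), array([ 4.7,  7.5,  5.9, 10.1])) [[0.626, 0.369], [0.632, 0.211], [0.464, 0.206], [0.455, 0.369]]
```

Run:
```python
from h import *
t=snapshot("top")
k=lambda a:(np.array(a)-[0,350])*.3+[220,172]-.35
F=rect(.110,.120);C=rect(.150,.160)
print("frame top",fit(ray(t,k([[288,455],[420,440],[437,585],[303,600]]),.028)[:,:2],F))
print("cork top",fit(ray(t,k([[7,367],[190,367],[190,558],[5,560]]),.006)[:,:2],C))
for q in silhouettes(t,"frame"):
    w=ray(t,corners(q["region"]),.028)[:,:2];print(q["p"],w.mean(0),w.tolist())
```

```text
frame top (array([0.4883, 0.0781]), np.float64(96.34), np.float64(0.97), array([2.4, 2.4, 2.4, 2.5]))
cork top (array([0.5395, 0.2945]), np.float64(90.82), np.float64(1.0), array([2.1, 1.9, 0.9, 1.2]))
0.98 [0.48542114 0.07879604] [[0.43381379081832205, 0.015664558338776224], [0.41821732449365817, 0.12582581856336802], [0.5382579161194062, 0.14019510531381588], [0.551395548320935, 0.03349867190455132]]
0.78 [0.29082668 0.26853078] [[0.22412839461830475, 0.17536102595271383], [0.1938568592076532, 0.3284437723811262], [0.3557861276902045, 0.35823587215285013], [0.3895353389077861, 0.21208245161008313]]
```

Request:
{"op": "drive_tool", "data": {
  "motion": [
    [11.5,34.7,0,0,0,0,0.5],
    [11.5,34.7,0,0,0,0,0.5],
    [11.5,34.7,0,0,0,0,0.5],
    [11.5,34.7,0,0,0,0,0.5],
    [11.5,34.7,0,0,0,0,0.5]
  ]
}}

```text
time_s: 11.72
position: [0.4314, -0.0523, 0.1595]
tcp_rot: [-180.0, 0.0, 6.6]
contact_force: [0.9, -0.1, 0.1]
grip_width: 0.0472
gripper_force: 0.0
```

Request:
{"op": "drive_tool", "data": {
  "motion": [
    [11.5,34.7,0,0,0,0,0.5],
    [11.5,34.7,0,0,0,0,0.5],
    [11.5,34.7,0,0,0,0,0.5],
    [11.5,34.7,0,0,0,0,0.5],
    [11.5,34.7,0,0,0,0,0.5]
  ]
}}

```text
time_s: 12.13
position: [0.4886, 0.1219, 0.1593]
tcp_rot: [180.0, 0.0, 6.7]
contact_force: [-0.1, -0.7, 1.1]
grip_width: 0.0468
gripper_force: 0.0
```

Request:
{"op": "drive_tool", "data": {
  "motion": [
    [0,0,-30,0,0,0,0.5],
    [0,0,-30,0,0,0,0.5],
    [0,0,0,0,0,0,0.5],
    [0,0,0,0,0,0,0.5]
  ]
}}

```text
time_s: 12.47
position: [0.4866, 0.1197, 0.0976]
tcp_rot: [180.0, 0.3, 6.6]
contact_force: [0.0, -0.9, 0.9]
grip_width: 0.0473
gripper_force: 0.0
```

Request:
{"op": "drive_tool", "data": {
  "motion": [
    [-1,0,-25,0,0,0,0.5],
    [0,0,-20,0,0,0,0.5],
    [0,0,-14,0,0,0,0.5],
    [0,0,-8,0,0,0,0.5],
    [0,0,0,0,0,0,0.5]
  ]
}}

```text
time_s: 12.88
position: [0.487, 0.1189, 0.0325]
tcp_rot: [180.0, 0.1, 6.5]
contact_force: [-0.8, -0.5, 0.0]
grip_width: 0.047
gripper_force: 0.0
```

Request:
{"op": "drive_tool", "data": {
  "motion": [
    [0,0,-6,0,0,0,0.5],
    [0,0,-5,0,0,0,0.5],
    [0,0,-2,0,0,0,0.5],
    [0,0,0,0,0,0,0.5]
  ]
}}

```text
time_s: 13.22
position: [0.4871, 0.1192, 0.0197]
tcp_rot: [180.0, -0.0, 6.6]
contact_force: [0.9, 0.2, -0.4]
grip_width: 0.0472
gripper_force: 0.0
```

Down a bit more, then close with a moderate grip in stages.

Request:
{"op": "drive_tool", "data": {
  "motion": [
    [0,0,-3,0,0,0,0.35],
    [0,0,0,0,0,0,0.28],
    [0,0,0,0,0,0,0.22],
    [0,0,0,0,0,0,0.18],
    [0,0,0,0,0,0,0.14]
  ],
  "force": 15
}}

```text
time_s: 13.63
position: [0.4871, 0.1195, 0.0167]
tcp_rot: [-180.0, -0.0, 6.6]
contact_force: [0.0, -0.0, -0.4]
grip_width: 0.0178
gripper_force: 15.0
```

Request:
{"op": "drive_tool", "data": {
  "motion": [
    [0,0,0,0,0,0,0.1],
    [0,0,0,0,0,0,0.05],
    [0,0,0,0,0,0,0],
    [0,0,0,0,0,0,0],
    [0,0,0,0,0,0,0]
  ]
}}

```text
time_s: 14.05
position: [0.4871, 0.1194, 0.0168]
tcp_rot: [-180.0, -0.0, 6.6]
contact_force: [0.1, 0.9, 0.5]
grip_width: 0.0181
gripper_force: 15.0
```

Bar is gripped (18 mm). Drawing it out along frame +x with a firmer grip.

Request:
{"op": "drive_tool", "data": {
  "motion": [
    [-0.2,2,0.3,0,0,0,0],
    [-0.5,4,0.3,0,0,0,0],
    [-0.7,6,0,0,0,0,0],
    [-0.7,6,0,0,0,0,0],
    [-0.7,6,0,0,0,0,0]
  ],
  "force": 30
}}

```text
time_s: 14.47
position: [0.4838, 0.1439, 0.0169]
tcp_rot: [180.0, 0.0, 6.6]
contact_force: [-0.1, -0.7, -2.2]
grip_width: 0.0178
gripper_force: 30.0
```

Request:
{"op": "drive_tool", "data": {
  "motion": [
    [-0.7,6,0,0,0,0,0],
    [-0.9,8,0,0,0,0,0],
    [-0.9,8,0,0,0,0,0],
    [-0.9,8,0,0,0,0,0],
    [-0.9,8,0,0,0,0,0]
  ]
}}

```text
time_s: 14.88
position: [0.4797, 0.1822, 0.0172]
tcp_rot: [180.0, 0.0, 6.6]
contact_force: [-0.2, 0.8, -1.3]
grip_width: 0.0177
gripper_force: 30.0
```

Request:
{"op": "drive_tool", "data": {
  "motion": [
    [0,0,10,0,0,0,0],
    [0,0,15,0,0,0,0],
    [0,0,15,0,0,0,0],
    [0,0,10,0,0,0,0],
    [0,0,0,0,0,0,0]
  ]
}}

```text
time_s: 15.3
position: [0.4821, 0.1817, 0.0707]
tcp_rot: [-180.0, -0.4, 6.6]
contact_force: [0.7, 0.6, -0.9]
grip_width: 0.0174
gripper_force: 30.0
```

Moving over the cork: about (+60, +154) mm and −0.098 rad.

Request:
{"op": "drive_tool", "data": {
  "motion": [
    [6,15.4,0,0,0,-0.01,0],
    [6,15.4,0,0,0,-0.01,0],
    [6,15.4,0,0,0,-0.01,0],
    [6,15.4,0,0,0,-0.01,0],
    [6,15.4,0,0,0,-0.01,0]
  ]
}}

```text
time_s: 15.72
position: [0.5098, 0.2586, 0.0665]
tcp_rot: [180.0, 0.1, 3.7]
contact_force: [-1.0, 0.5, -1.6]
grip_width: 0.0177
gripper_force: 30.0
```

Request:
{"op": "drive_tool", "data": {
  "motion": [
    [6,15.4,0,0,0,-0.01,0],
    [6,15.4,0,0,0,-0.01,0],
    [6,15.4,0,0,0,-0.01,0],
    [6,15.4,0,0,0,-0.01,0],
    [6,15.4,0,0,0,-0.008,0]
  ]
}}

```text
time_s: 16.13
position: [0.5398, 0.3356, 0.0663]
tcp_rot: [179.9, 0.1, 0.9]
contact_force: [-0.3, -0.4, -1.7]
grip_width: 0.0173
gripper_force: 30.0
```

Request:
{"op": "drive_tool", "data": {
  "motion": [
    [0,0,-10,0,0,0,0],
    [0,0,-10,0,0,0,0],
    [0,0,-10,0,0,0,0],
    [0,0,0,0,0,0,0],
    [0,0,0,0,0,0,0]
  ]
}}

```text
time_s: 16.55
position: [0.5385, 0.3337, 0.0351]
tcp_rot: [179.9, 0.2, 0.9]
contact_force: [-0.4, -0.4, -2.2]
grip_width: 0.0174
gripper_force: 30.0
```

Run:
```python
from h import *
s=snapshot("scene");t=snapshot("top")
g=get_state();print(g["position"],g["tcp_rot"])
z=lambda p,x,y,w,h,W,H:cv2.resize(p["pixels"][y:y+h,x:x+w,::-1],(W,H),interpolation=cv2.INTER_CUBIC)
cv2.imwrite("pics/m5.png",np.hstack([z(s,330,140,100,150//2*2,400,600),z(t,205,150,100,150,400,600)]))
```

```text
[0.53982919 0.33460558 0.03722157] [1.79986587e+02 5.32658706e-03 9.23520221e-01]
```

View pics/m5.png

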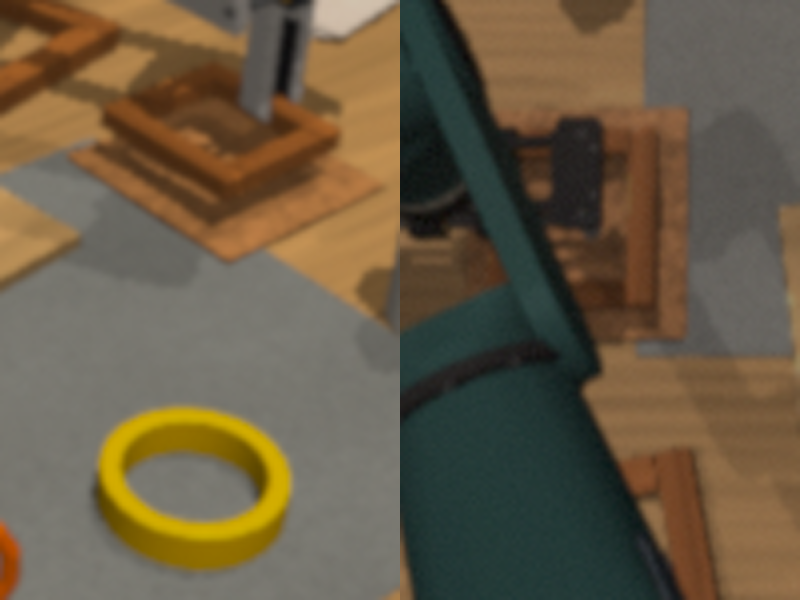

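The frame hangs level just above the cork. Computing the correction from its free-bar corners in both views.

Run:
```python
from h import *
np.set_printoptions(precision=4,suppress=True)
t=snapshot("top");s=snapshot("scene")
z=get_state()["position"][2]-.0168+.028
a=lambda q:(np.array(q)-[400,0])/4+[205,150]-.375
b=lambda q:np.array(q)/4+[330,140]-.375
f=ray(t,a([[657,128],[655,308]]),z)[:,:2];c=ray(t,a([[688,107],[685,340]]),.006)[:,:2]
print("top: frame mid",f.mean(0),"cork mid",c.mean(0),"d",np.diff(f,axis=0),np.diff(c,axis=0), "want frame y = cork y+.020")
# scene: frame corners: left(far-x,low y)=(105,112), front(high x, low y)=(225,190), right=(338,132); cork left(72,152) front(232,260) right(383,186)
f=ray(s,b([[105,112],[225,188],[338,132]]),z)[:,:2];c=ray(s,b([[70,153],[231,258],[383,186]]),.006)[:,:2]
print("scene frame",f,"cork",c)
print("centres",fit(f,rect(.11,.12)[[2,1,0]]),fit(c,rect(.15,.16)[[2,1,0]]))
```

```text
top: frame mid [0.5349 0.2343] cork mid [0.5393 0.2201] d [[-0.1203 -0.0015]] [[-0.1608 -0.0013]] want frame y = cork y+.020
scene frame [[0.49   0.2242]
 [0.6063 0.2233]
 [0.6011 0.3324]] cork [[0.4642 0.2174]
 [0.6223 0.219 ]
 [0.6223 0.3626]]
centres (array([0.5454, 0.2778]), np.float64(91.37), np.float64(0.966), array([4.3, 1. , 3.4])) (array([0.543 , 0.2914]), np.float64(89.86), np.float64(0.976), array([1.6, 2.8, 3.7]))
```

Request:
{"op": "drive_tool", "data": {
  "motion": [
    [1,3,-6,0,0,0,0],
    [1,3,-6,0,0,0,0],
    [0,0,-6,0,0,0,0],
    [0,0,-4,0,0,0,0],
    [0,0,0,0,0,0,0]
  ]
}}

```text
time_s: 17.17
position: [0.5407, 0.3407, 0.0131]
tcp_rot: [179.9, 0.2, 1.0]
contact_force: [-0.6, -0.7, -2.0]
grip_width: 0.0176
gripper_force: 30.0
```

Request:
{"op": "drive_tool", "data": {
  "motion": [
    [0,0,-1,0,0,0,0],
    [0,0,-1,0,0,0,0],
    [0,0,0,0,0,0,0],
    [0,0,0,0,0,0,0]
  ]
}}

```text
time_s: 17.5
position: [0.542, 0.3413, 0.0135]
tcp_rot: [-180.0, -0.0, 1.0]
contact_force: [-0.2, 0.6, -2.5]
grip_width: 0.0174
gripper_force: 30.0
```

Run:
```python
from h import *
s=snapshot("scene");t=snapshot("top")
g=get_state();print(g["position"],g["tcp_rot"],g["contact_force"])
z=lambda p,x,y,w,h,W,H:cv2.resize(p["pixels"][y:y+h,x:x+w,::-1],(W,H),interpolation=cv2.INTER_CUBIC)
cv2.imwrite("pics/m6.png",np.hstack([z(s,335,150,100,75,480,360),z(t,240,165,40,75,320,600)[:360]]) if 0 else np.hstack([z(s,340,155,90,60,480,320),z(t,245,165,40,40,320,320)])); cv2.imwrite("pics/m6b.png",np.vstack([z(s,340,150,90,62,580,400)[:,:],z(t,218,170,64,22,580,200)]) )
cv2.imwrite("pics/m7.png",np.hstack([z(s,340,150,90,70,450,350),z(t,240,170,42,70,210,350)]))
```

```text
[0.54208115 0.3413042  0.01357328] [-1.79988728e+02 -3.17008765e-02  9.59084270e-01] [ 0.29775923 -0.39343989 -1.6009977 ]
```

View pics/m7.png

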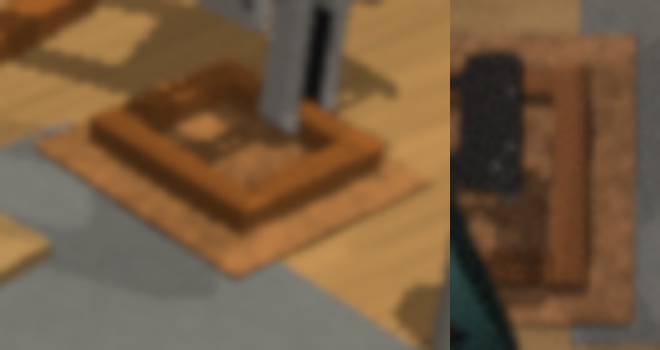

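Last picture: the frame is just above the cork, with visible margins. Right bar corners are (587,67)/(587,292), cork corners (635,36)/(632,322).

Run:
```python
from h import *
np.set_printoptions(precision=4,suppress=True)
t=snapshot("top");s=snapshot("scene")
z=get_state()["position"][2]-.0168+.028
a=lambda q:(np.array(q)-[450,0])/5+[240,170]-.4
b=lambda q:np.array(q)/5+[340,150]-.4
f=ray(t,a([[587,67],[587,292]]),z)[:,:2];c=ray(t,a([[635,36],[632,322]]),.006)[:,:2]
print("top: frame mid",f.mean(0),"cork mid",c.mean(0),"d",np.diff(f,axis=0),np.diff(c,axis=0))
f=ray(s,b([[92,126],[245,207],[384,148]]),z)[:,:2];c=ray(s,b([[37,148],[238,276],[431,184]]),.006)[:,:2]
print("scene frame",f,"cork",c)
print("centres",fit(f,rect(.11,.12)[[2,1,0]]),fit(c,rect(.15,.16)[[2,1,0]]))
# redness segmentation of cork vs frame in the top crop: column/row edge profiles
im=cv2.resize(t["pixels"],None,fx=1,fy=1).astype(int)
print("row206 cols 250-285 R:",im[206,250:285,0].tolist()); print("col 264 rows 170-240 R:",im[170:240,264,0].tolist())
```

```text
top: frame mid [0.5357 0.2424] cork mid [0.5396 0.22  ] d [[-0.1225 -0.003 ]] [[-0.1579 -0.0016]]
scene frame [[0.4922 0.232 ]
 [0.5997 0.243 ]
 [0.6025 0.3449]] cork [[0.4694 0.2126]
 [0.6242 0.2165]
 [0.6239 0.3625]]
centres (array([0.5439, 0.2906]), np.float64(92.8), np.float64(0.94), array([5.5, 8.1, 3.8])) (array([0.5455, 0.2885]), np.float64(90.9), np.float64(0.976), array([2.8, 3. , 2.3]))
row206 cols 250-285 R: [38, 39, 36, 36, 48, 66, 74, 77, 85, 88, 98, 112, 115, 111, 105, 103, 93, 80, 95, 110, 116, 118, 115, 112, 112, 111, 104, 86, 87, 89, 89, 87, 86, 87, 88]
col 264 rows 170-240 R: [145, 148, 147, 148, 147, 146, 139, 136, 139, 145, 147, 141, 137, 127, 116, 113, 111, 110, 112, 112, 111, 113, 113, 114, 111, 109, 111, 113, 112, 111, 111, 112, 112, 109, 109, 107, 105, 108, 107, 106, 106, 106, 107, 106, 105, 104, 103, 104, 104, 103, 103, 104, 104, 103, 103, 99, 86, 71, 79, 103, 121, 123, 118, 113, 97, 93, 103, 108, 112, 124]
```

Request:
{"op": "drive_tool", "data": {
  "motion": [
    [2,-1,0,0,0,0,0],
    [1,-1,0,0,0,0,0],
    [0,0,-1,0,0,0,0],
    [0,0,-1,0,0,0,0],
    [0,0,0,0,0,0,0]
  ]
}}

```text
time_s: 18.12
position: [0.5448, 0.3391, 0.0108]
tcp_rot: [180.0, 0.0, 1.0]
contact_force: [-0.5, -0.7, -1.9]
grip_width: 0.0177
gripper_force: 30.0
```

Request:
{"op": "drive_tool", "data": {
  "motion": [
    [0,0,-0.6,0,0,0,0],
    [0,0,0,0,0,0,0],
    [0,0,0,0,0,0,0]
  ]
}}

```text
time_s: 18.37
position: [0.5449, 0.3391, 0.0108]
tcp_rot: [180.0, -0.0, 1.0]
contact_force: [-0.6, -0.2, 0.1]
grip_width: 0.0176
gripper_force: 30.0
```

Touched down (weight off the wrist). Opening and backing off upward, then away to clear the cameras.

Request:
{"op": "drive_tool", "data": {
  "motion": [
    [0,0,0,0,0,0,0.3],
    [0,0,0,0,0,0,0.45],
    [0,0,0,0,0,0,0.45],
    [0,0,5,0,0,0,0.45],
    [0,0,15,0,0,0,0.45]
  ]
}}

```text
time_s: 18.78
position: [0.5431, 0.3384, 0.0283]
tcp_rot: [179.9, 0.3, 1.0]
contact_force: [-0.3, -0.8, -0.8]
grip_width: 0.0417
gripper_force: 0.0
```

Request:
{"op": "drive_tool", "data": {
  "motion": [
    [0,0,35,0,0,0,0.45],
    [0,0,35,0,0,0,0.45],
    [-38,0,15,0,0,0,0.45],
    [-40,0,0,0,0,0,0.45],
    [-40,0,0,0,0,0,0.45]
  ]
}}

```text
time_s: 19.2
position: [0.4272, 0.3398, 0.1182]
tcp_rot: [-179.8, -0.2, 0.9]
contact_force: [-0.6, 0.7, 0.1]
grip_width: 0.0428
gripper_force: 0.0
```

Request:
{"op": "drive_tool", "data": {
  "motion": [
    [-40,0,0,0,0,0,0.45],
    [-40,0,0,0,0,0,0.45],
    [-30,0,0,0,0,0,0.45],
    [0,0,0,0,0,0,0.45]
  ]
}}

```text
time_s: 19.53
position: [0.3121, 0.3392, 0.1161]
tcp_rot: [-180.0, 0.1, 1.2]
contact_force: [-0.6, 1.2, 0.2]
grip_width: 0.0425
gripper_force: 0.0
```

```bash
cat > m.py <<'E'
from h import *
from scipy.optimize import least_squares
# register frame & cork by region outlines (silhouettes + manual-free colour)
t=snapshot("top");s=snapshot("scene");save(t,"t9.png");save(s,"s9.png");print(get_state()["position"])
for n,p in(("top",t),("scene",s)):
    for k,zz,C in(("cork",.006,rect(.15,.16)),("frame",.022,rect(.11,.12))):
        for q in silhouettes(p,k):
            w=ray(p,corners(q["region"]),zz)[:,:2]
            if np.linalg.norm(w.mean(0)-[.542,.29])>.03: continue
            i=np.argmin(w@[-1,1]*-1); w=np.roll(w,-i,0)
            best=min((fit(np.roll(v,j,0),C) for v in(w,w[::-1]) for j in range(4)),key=lambda r:r[3].sum()+abs(r[1]-90)*.3)
            print(n,k,round(q["p"],2),q["region"].sum(),best)
E
python3 m.py
```

```text
[0.31661152 0.33960648 0.11656421]
top cork 0.79 2199 (array([0.5375, 0.2946]), np.float64(92.11), np.float64(1.007), array([4.8, 2.3, 3.9, 3.7]))
top frame 0.76 924 (array([0.5398, 0.2949]), np.float64(90.85), np.float64(0.993), array([0.9, 0.9, 0.5, 1.5]))
scene cork 0.96 933 (array([0.5459, 0.2632]), np.float64(106.88), np.float64(0.912), array([35.4, 10.6, 47.1, 68.6]))
scene frame 0.82 920 (array([0.5533, 0.2832]), np.float64(91.14), np.float64(1.129), array([ 9.6, 12.6, 11.4,  9. ]))
```

Top view says the frame is centred within about 2 mm. A finer edge-based check, plus the latch check:

```bash
cat > e.py <<'E'
from h import *
from scipy.optimize import minimize
def score(v,p,I,z,x,y):
    a=np.radians(v[2]);R=np.array([[np.cos(a),-np.sin(a)],[np.sin(a),np.cos(a)]]);L=np.linspace(-1,1,60)
    g=0
    o=lambda e:np.c_[np.r_[L*(x/2+e),L*(x/2+e),0*L-x/2-e,0*L+x/2+e],np.r_[0*L-y/2-e,0*L+y/2+e,L*(y/2+e),L*(y/2+e)]]
    S=[]
    for e in(-.0025,.0025):
        w=o(e)@R.T+np.array(v[:2])/1e3
        u=proj(p,np.c_[w,np.full(len(w),z)]).astype(np.float32)
        S.append(cv2.remap(I,u[:,0],u[:,1],cv2.INTER_LINEAR).reshape(240,-1))
    d=(S[0]-S[1]).reshape(4,60,-1)
    return -np.linalg.norm(np.median(d,1),axis=1).sum()
for n in("top","scene"):
    p=snapshot(n);I=p["pixels"].astype(np.float32)
    c0=[538.5,294.6,90.8] if n=="top" else [544.5,289,90.8]
    for k,z,x,y in(("cork",.006,.15,.16),("frame",.022,.11,.12)):
        rs=[minimize(score,np.array(c0)+d,args=(p,I,z,x,y),method="Nelder-Mead",options=dict(initial_simplex=np.array(c0)+d+np.array([[0,0,0],[4,0,0],[0,4,0],[0,0,1.5]]))) for d in np.random.default_rng(0).normal(0,1.5,(12,3))*[1,1,.5]]
        r=sorted(rs,key=lambda r:r.fun)
        print(n,k,[(q.x.round(1).tolist(),round(q.fun,1)) for q in r[:3]])
    for q in silhouettes(p,"hold_arm")[:1]: print(q["p"],corners(q["region"]).tolist())
E
python3 e.py
```

```text
top cork [([535.4, 295.7, 90.7], np.float64(-78.9)), ([535.6, 295.5, 91.2], np.float64(-78.9)), ([535.7, 295.5, 91.1], np.float64(-78.8))]
top frame [([543.2, 292.3, 90.5], np.float64(-106.6)), ([543.1, 292.2, 90.4], np.float64(-106.4)), ([543.3, 292.4, 90.7], np.float64(-106.2))]
0.96 [[435.0, 222.0], [384.0, 227.0], [318.0, 208.0], [387.0, 206.0]]
scene cork [([547.3, 290.6, 90.6], np.float64(-110.2)), ([547.4, 290.4, 90.8], np.float64(-110.0)), ([547.3, 290.3, 90.8], np.float64(-110.0))]
scene frame [([544.8, 290.6, 91.4], np.float64(-119.8)), ([544.5, 290.4, 91.5], np.float64(-119.8)), ([544.7, 290.8, 90.7], np.float64(-119.7))]
0.66 [[307.0, 196.0], [200.0, 243.0], [192.0, 231.0], [305.0, 171.0]]
```

Request:
{"op": "drive_tool", "data": {
  "motion": [
    [0,-20,25,0,0,0,0.45],
    [4,-35,15,0,0,0,0.45],
    [4,-38,0,0,0,0,0.45],
    [4,-38,0,0,0,0,0.45],
    [4,-38,0,0,0,0,0.45]
  ]
}}

```text
time_s: 20.45
position: [0.3332, 0.1688, 0.1561]
tcp_rot: [-180.0, -0.1, 1.0]
contact_force: [0.4, -0.9, -1.1]
grip_width: 0.0426
gripper_force: 0.0
```

Request:
{"op": "drive_tool", "data": {
  "motion": [
    [0,-38,0,0,0,0,0.45],
    [0,-38,0,0,0,0,0.45],
    [0,-38,0,0,0,0,0.45],
    [0,-38,0,0,0,0,0.45],
    [0,-38,0,0,0,0,0.45]
  ]
}}

```text
time_s: 20.87
position: [0.3327, -0.0217, 0.1559]
tcp_rot: [180.0, -0.1, 1.0]
contact_force: [1.0, -1.0, 0.1]
grip_width: 0.0425
gripper_force: 0.0
```

Request:
{"op": "drive_tool", "data": {
  "motion": [
    [0,-38,0,0,0,0,0.45],
    [0,-38,0,0,0,0,0.45],
    [0,-38,0,0,0,0,0.45],
    [0,-38,0,0,0,0,0.45],
    [0,0,0,0,0,0,0.45]
  ]
}}

```text
time_s: 21.28
position: [0.3321, -0.1778, 0.1555]
tcp_rot: [179.8, 0.1, 0.4]
contact_force: [-0.2, 0.2, -0.9]
grip_width: 0.0425
gripper_force: 0.0
```

```bash
python3 e.py; python3 m.py
python3 - <<'E'
import cv2
im=cv2.imread("pics/t9.png")
for c in(235,250,258): print(c,[tuple(v) for v in im[174:182,c].tolist()],[tuple(v) for v in im[228:240,c].tolist()])
E
```

```text
top cork [([535.7, 295.3, 90.4], np.float64(-78.2)), ([535.6, 295.4, 90.4], np.float64(-78.2)), ([535.7, 295.8, 89.8], np.float64(-78.1))]
top frame [([543.5, 292.5, 90.9], np.float64(-105.1)), ([543.5, 292.5, 91.0], np.float64(-104.9)), ([536.6, 297.7, 92.0], np.float64(-98.1))]
0.63 [[432.0, 223.0], [385.0, 227.0], [318.0, 208.0], [387.0, 205.0]]
scene cork [([547.4, 290.5, 90.6], np.float64(-111.4)), ([547.4, 290.5, 90.6], np.float64(-111.0)), ([547.6, 290.4, 90.6], np.float64(-110.9))]
scene frame [([544.6, 290.7, 90.8], np.float64(-121.1)), ([544.7, 290.8, 91.6], np.float64(-120.9)), ([544.5, 290.6, 90.8], np.float64(-120.9))]
0.93 [[306.0, 196.0], [200.0, 244.0], [194.0, 231.0], [309.0, 167.0]]
[ 0.33307554 -0.17056149  0.15559286]
top cork 0.79 2132 (array([0.5375, 0.2946]), np.float64(90.57), np.float64(0.989), array([1.7, 2.1, 0.5, 1.7]))
top frame 0.95 1001 (array([0.5404, 0.2936]), np.float64(91.81), np.float64(1.01), array([3.4, 4. , 2.1, 2.7]))
scene cork 0.85 829 (array([0.5469, 0.2642]), np.float64(104.8), np.float64(0.908), array([40.6, 17.3, 44.2, 70.5]))
scene frame
[... 339 characters left out ...]
, (49, 74, 102), (55, 82, 111), (66, 99, 131), (69, 103, 136), (68, 103, 137)]
250 [(72, 107, 141), (70, 105, 139), (67, 102, 137), (65, 98, 135), (63, 95, 136), (61, 92, 134), (58, 88, 127), (53, 82, 122)] [(49, 74, 109), (56, 84, 124), (57, 86, 127), (55, 87, 126), (58, 89, 129), (54, 85, 124), (50, 78, 112), (52, 80, 110), (64, 96, 127), (70, 103, 136), (66, 101, 135), (68, 102, 137)]
258 [(74, 112, 144), (73, 108, 141), (66, 98, 132), (61, 92, 127), (58, 89, 129), (59, 90, 132), (60, 91, 134), (55, 86, 125)] [(55, 86, 126), (59, 90, 131), (60, 90, 134), (62, 94, 136), (62, 96, 139), (61, 95, 135), (54, 82, 117), (53, 81, 110), (63, 95, 126), (66, 99, 132), (66, 102, 134), (70, 105, 139)]
```

Run:
```python
from h import *
t=snapshot("top");P=t["pixels"].astype(float)
print([ (r,*P[r,240:258].mean(0).round().astype(int).tolist()) for r in list(range(173,202))+list(range(210,242))])
print("frame/cork z rows:")
for x in(.46,.62,.48,.60): print(x,proj(t,[x,.294,.006])[1],proj(t,[x,.294,.022])[1])
```

```text
[(173, 140, 107, 71), (174, 140, 106, 70), (175, 137, 103, 69), (176, 132, 98, 65), (177, 128, 92, 61), (178, 130, 90, 59), (179, 129, 89, 58), (180, 127, 87, 56), (181, 121, 82, 53), (182, 114, 74, 45), (183, 111, 69, 40), (184, 111, 68, 39), (185, 113, 69, 40), (186, 116, 71, 42), (187, 110, 67, 39), (188, 92, 57, 33), (189, 77, 50, 32), (190, 88, 60, 39), (191, 111, 76, 50), (192, 128, 88, 57), (193, 130, 89, 58), (194, 128, 87, 57), (195, 127, 87, 57), (196, 126, 86, 57), (197, 125, 86, 56), (198, 124, 85, 56), (199, 126, 86, 56), (200, 129, 88, 58), (201, 132, 91, 59), (210, 129, 88, 58), (211, 128, 88, 57), (212, 129, 88, 57), (213, 129, 89, 58), (214, 129, 88, 58), (215, 128, 87, 57), (216, 130, 89, 58), (217, 130, 89, 58), (218, 124, 83, 53), (219, 114, 73, 45), (220, 111, 68, 39), (221, 110, 66, 38), (222, 112, 68, 38), (223, 116, 70, 40), (224, 114, 68, 39), (225, 96, 58, 33), (226, 76, 48, 29), (227, 86, 58, 37), (228, 108, 74, 48), (229, 124, 85, 55), (230, 129, 88, 58), (231, 130, 89, 57), (232, 131, 89, 58), (233, 128, 88, 57), (234, 115, 80, 52), (235, 113, 83, 54), (236, 127, 96, 63), (237, 133, 101, 67), (238, 136, 103, 68), (239, 137, 104, 69), (240, 134, 101, 67), (241, 131, 99, 65)]
frame/cork z rows:
0.46 234.29155349835443 233.57061184849485
0.62 176.41528150290424 175.03104209866305
0.48 226.92009425849784 226.11301574727344
0.6 183.5150761138062 182.2106020748302
```

Measured edge profile: cork centre x ≈ 0.541 and frame ≈ 0.543. That's centred to about 2 mm and square within about 1°, with the arm still up. Handing in.

```bash
python3 -c "
from station import *
print(get_state()['time_s']);print(hand_in())"
```

```text
21.8333
the job is handed in; nothing more can be done
None
```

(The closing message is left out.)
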